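# Feel for the hidden drawer catch of the jar-lid dispenser and press it

### The arm

A 6-joint arm with a two-finger parallel gripper is mounted at the origin on the work surface. World frame = base frame: x ahead of the robot, y to its left, z up, the work surface at z = 0. Lengths are in m, angles in rad, forces in N, time in s.
With the tool pointing down it reaches from about 0.325 to 0.85 m from the base axis. Payload 4.4 kg.
Tool frame: the origin (TCP) lies on the front face of the gripper's body, between the roots of the fingers; the fingertips stand ctrl.tip_reach ahead of it and the grasp point (between the pads) lies 78 mm ahead of it (ctrl.tip_reach is the distance from the TCP to the fingertips, in m); z points along the fingers, y is the direction in which the jaws open and shut (so a half turn about z gives the same grasp; the last joint's range is limited). The gripper opens to 94 mm and grips with 3 to 60 N. Pads are 16 mm wide; open, the fingers measure 119 mm over their backs; the gripper's body (75 mm by 177 mm) begins 78 mm behind the grasp point.
Start: joints at [1.117, 0.207, 1.542, -0, 1.393, -0.15], TCP at [0.171, 0.549, 0.303] pointing down, gripper open.
Joint ranges: [-2.73, 2.73], [-0.86, 2.22], [0.23, 2.46], [-1.11, 4.25], [0.08, 2.63], [-2.82, 2.82]. Speed limits (rad/s): [2.79, 2.79, 3.14, 3.14, 3.14, 3.14].

### API

Orientations are given as a unit quaternion [x, y, z, w].
In Python, from plant import ctrl, camera, masks_of, tip_of gives the robot as it stands.
- The arm moves only by the tool jog_arm, never from a script. Its arguments are lists of equal length, an entry for each row: "slide": the shift along the tool's x, y, z in m, a list of three; "twist": the turn about the tool's z in rad; "grip": the opening in per cent of the stroke, from 0 (shut) to 100 (fully open). A call has exactly 8 rows; each row shifts and turns the commanded pose from where the row before left it, along the tool's axes as they then stand; what a row does not reach is not made up. A row lasts 1/10 s, in which the tool goes at most 50 mm and 8.59 degrees, less where a joint would pass 70% of its speed; a pose out of reach is approached as far as the arm can. A call is refused whole if a number of a shift passes 0.05 or a number of a turn 0.15, either way. A call with a gripper value outside its range is refused whole. The fingers move at their own pace and stop on an object; "squeeze" is the grip in N (left out, the last holds). Time passes only in rows, so rows that do not move let the fingers close, or fill a call up. It gives the time, the measured TCP pose, the force and the opening at its end, in the units of the state.
- ctrl.state(): the state, without advancing time (a new reading comes with each control period).
- camera(name): name is "scene" or "top"; returns a dict with "frame" (420x560x3 uint8, red, green, blue), "range_z" (420x560 float32, m along the optical axis (not along the pixel's ray), 0 where there is no reading), "camera_matrix" (3x3 intrinsics, pixels), "R" (3x3) and "t" (3): a world point X has camera coordinates R X + t. Camera axes: x right, y down, z forward; pixel columns grow to the right and rows downward; lengths in m; the calibration is good to about 2 mm. A picture is of the moment at which its call begins.
- ctrl.close_job(): hands the job in, once; it reports no verdict.
Trained networks look in a picture, given as the dict that the camera call returned (one of the last four; its "shot" number tells which), for a name from the list of things; names that differ only in an ending like _2 or _b are one class to them, and where a whole thing is asked for, a point or a joint stands for the part that bears it (a point fixed in the world has none). Each returns a list of dicts, best first, with "confidence" (0 to 1); they miss things now and then, are a little off and sometimes report something else, mostly with a low value. They report only what shows in the picture. A call takes as long as a camera call.
- masks_of(picture, target): "region" (420x560 bool, what is visible of it) and "bbox" ([left, top, width, height] as shares, 0 to 1, of the picture: columns of its width, rows of its height, round what is visible of it).
- tip_of(picture, target): "point" ([column, row] as shares, 0 to 1, of the picture: columns of its width, rows of its height: a listed point, or the origin of a listed thing).
The state is a dict: "time_s": time; "qpos": joint angles; "qd": joint speeds; "joint_efforts": joint torques, N m; "position": TCP position; "ee_rot": TCP orientation; "contact_force": force on the tool from outside, world axes, zero at the start; "wrist_torque": the same for the moment, N m; "opening": finger opening in m.
Only numpy, scipy, OpenCV 4.12 (cv2) and the standard library are available. Lean on these libraries where they do the work, as an engineer would, in place of code of your own. Each camera call takes 0.05 s, during which the arm holds its last target.

### The job

The drawer of the low steel jar-lid dispenser has no handle: its catch is the round button sunk in one of the three white plates on top. Touch your fingertips down in the middle of a plate next to the one with the button, slide them across the flat top in contact with it until they drop into the round recess, then press the button fully in so that the drawer springs open, and come away. Do not touch the drawer, and leave the two jars and the loose lid as they stand.

Things in the scene. Friction and masses are not known exactly. Their poses are not given: they have to be found in the camera images.
- unit: The jar-lid dispenser: a low open-fronted steel case fixed to the bench, 205 mm deep (its x) by 270 mm wide (its y) by 90 mm high. Origin at the centre of its underside; its -x side is the front, through which the drawer comes out; z up. Its top is one flat surface 90 mm above the bench: a 15 mm steel border on either side, a row of three white plates along its y in the front half, and a bare steel ledge in the rear half. It is turned by up to 0.3 rad.
- plate_button: The white plastic plate with the round hole and the button in it. Fixed, 99 mm (x) by 79 mm (y), 8 mm thick, hole of 54 mm diameter at its centre. Origin at the centre of its underside; top face 8 mm above, level with the neighbouring plates. Axes parallel to the unit's. It may be any of the three, which sit side by side at 80 mm pitch, 1 mm apart.
- plate_slots: White plastic plate of the same size, with five dark slots drawn across it; flat to the touch and fixed. Origin at the centre of its underside, top face 8 mm above.
- plate_square: White plastic plate of the same size, with a thin dark 52 mm square outline; flat to the touch and fixed. Origin at the centre of its underside, top face 8 mm above.
- button_face (a point): Centre of the face of the round white button, 51 mm in diameter, in the hole of plate_button. At rest the face lies 3 mm below the top of the plates; it moves straight down when pressed. The hole takes fingertips that are closed together.
- button (a joint): Depth of the button in m: 0 at rest, 0.007 fully in. Spring: starts to move at about 2 N, needs about 4.5 N fully in; the catch lets go at about 5 mm. It springs back when released.
- drawer (a joint): How far the drawer has come out of the front of the unit (along the unit's -x), in m: 0 shut and held by the catch, 0.07 fully out. A spring drives it out by itself in about half a second once the button is pressed; it then stays out.
- drawer_front (a point): Centre of the drawer's outer face (236 mm wide, 72 mm high, plain steel, no handle), flush with the unit's front when shut; 44 mm above the bench.
- jar_tall_mid (a point): Centre, half-way up, of a closed jar with a brass cap, 84 mm in diameter, 130 mm high, standing loose on the bench beyond one end of the unit. Leave it.
- jar_short_mid (a point): Centre, half-way up, of a closed jar with a brass cap, 90 mm in diameter, 95 mm high, standing loose on the bench beyond the other end of the unit. Leave it.
- lid_mid (a point): Centre of a loose brass jar lid, 68 mm in diameter, 12 mm thick, lying on the rear ledge of the unit, behind the plates. Leave it.

How it is judged:
On the way, in this order (a step that is already met when the one before it is completed fails the run):
1. the fingertips rest on a flat plate beside the button's plate, more than 60 mm from the button's centre ((contact force between the fingers and plate_slots above 0.2 N or contact force between the fingers and plate_square above 0.2 N) and horizontal distance between the grasp point and button_face above 0.06 m and value of joint button below 0.002 m), for 0.06 s.
2. still touching the top, the fingertips slide across towards the button (30 to 57 mm from its centre), the drawer still shut ((contact force between the fingers and plate_slots above 0.2 N or contact force between the fingers and plate_square above 0.2 N or contact force between the fingers and plate_button above 0.2 N) and horizontal distance between the grasp point and button_face between 0.03 and 0.057 m and value of joint button below 0.003 m and value of joint drawer below 0.01 m).
3. the fingertips press the button in, by at least 5 mm of its 7 (contact force between the fingers and plate_button above 0.2 N and horizontal distance between the grasp point and button_face below 0.03 m and value of joint button above 0.005 m), for 0.04 s.
At the end, for the whole second after the job is handed in: The drawer stands more than 60 mm out and at rest, the button has sprung back (less than 1.5 mm in), and the jars and the loose lid are within 15 mm of where they stood (value of joint drawer above 0.06 m and velocity of joint drawer below 0.02 m/s and value of joint button below 0.0015 m and distance of each of jar_tall_mid, jar_short_mid, lid_mid from where it was at the start of the episode below 0.015 m); the robot touches nothing.
It fails at once if the fingers or arm touch the drawer (more than 1 N) (contact force between any of the fingers, the arm and drawer above 1 N).
It fails at once if a jar or the loose lid is moved, lifted or carried more than 15 mm (distance of any of jar_tall_mid, jar_short_mid, lid_mid from where it was at the start of the episode above 0.015 m).
It fails at once if a jar or the loose lid is tipped (angle between any of jar_tall_mid, jar_short_mid, lid_mid's own z axis and vertical above 0.25 rad).
It also fails if it takes over 32 s, if anything falls off the work surface, if the arm or the gripper's body presses on something with over 40 N, if the wrist force passes 120 N, or if a joint passes its speed limit or range.

## Working session

There is one attempt and no reset: what is moved stays moved. The work goes in short steps, Python scripts to look and compute and a tool call to move; the robot and the scene stay as the last step left them, time stands still between calls to the robot, and variables do not carry over. Pictures are saved under pics/ and viewed, and the job is handed in when it is done.

Besides the shell and the picture viewer there is one more tool, called by a JSON object that holds its "api" and its "payload". jog_arm: Moves the arm, as the interface text tells. Its arguments: {"type":"object","properties":{"slide":{"type":"array"},"twist":{"type":"array"},"grip":{"type":"array"},"squeeze":{"type":"number"}},"required":["slide","twist","grip"]}

```bash
ls; mkdir -p pics; cat > h.py <<'E'
import numpy as np, cv2
from plant import ctrl, camera, masks_of, tip_of
def save(p,n): cv2.imwrite('pics/'+n,p['frame'][:,:,::-1])
def world(p,u,v,z=None):
    K=p['camera_matrix'];R=p['R'];t=p['t']
    ray=np.linalg.inv(K)@np.array([u,v,1.])
    if z is None:
        d=p['range_z'][int(round(v)),int(round(u))]; return R.T@(ray*d-t)
    o=-R.T@t; r=R.T@ray
    return o+r*(z-o[2])/r[2]
def proj(p,X):
    c=p['R']@np.array(X)+p['t']; q=p['camera_matrix']@c; return q[:2]/q[2]
E
python3 - <<'E'
from h import *
s=ctrl.state(); print(s); print(ctrl.tip_reach)
for n in ['top','scene']:
    p=camera(n); save(p,n+'0.png')
    for t in ['unit','plate_button','plate_slots','plate_square','button_face','drawer_front','jar_tall_mid','jar_short_mid','lid_mid']:
        for r in tip_of(p,t)[:2]:
            u,v=r['point'][0]*560,r['point'][1]*420
            w=None
            if 0<=u<559 and 0<=v<419: w=world(p,u,v).round(4)
            print(n,t,round(r['confidence'],2),round(u,1),round(v,1),w)
E
```

```text
pics
{'time_s': 0.0, 'qpos': array([ 1.11749997e+00,  2.07389918e-01,  1.54294500e+00,  1.37521291e-05,
        1.39353295e+00, -1.50426851e-01]), 'qd': array([0.00059062, 0.00032967, 0.00058564, 0.00051177, 0.00065546,
       0.00116971]), 'joint_efforts': array([ 1.19313521e-03, -3.70884275e+01, -2.81414384e+01,  6.98078843e-02,
        3.61723825e-02, -1.54775607e-04]), 'position': array([0.17120214, 0.54829477, 0.30151192]), 'ee_rot': array([ 1.50857731e-01,  9.88554829e-01, -1.08415752e-03, -3.44669289e-04]), 'contact_force': array([-0.02574818, -0.46611988,  1.02454559]), 'wrist_torque': array([ 0.00146535, -0.01606012, -0.00372654]), 'opening': 0.09419676116442369}
0.0972
top unit 0.71 294.4 261.0 [ 0.483  -0.0185  0.0918]
top unit 0.59 289.1 239.5 [ 0.5282 -0.0074  0.0889]
top plate_button 0.81 254.2 259.2 [0.4865 0.066  0.0899]
top plate_button 0.4 303.6 208.4 [ 0.5928 -0.037   0.1057]
top plate_square 0.79 329.9 261.5 [ 0.4822 -0.0939  0.0874]
top button_face 0.9 255.1 258.5 [0.4879 0.0643 0.0863]
top button_face 0.72 329.5 262.6 [ 0.4799 -0.0927  0.09  ]
top jar_tall_mid 0.6 174.7 248.5 [0.5073 0.2256 0.1301]
top jar_short_mid 0.61 399.8 206.3 [ 0.6    -0.2439  0.0923]
scene unit 0.89 242.2 211.6 [ 0.598  -0.0725  0.0948]
scene plate_button 0.59 248.5 168.3 [0.4926 0.0556 0.0847]
scene plate_slots 0.91 226.3 182.7 [ 0.4979 -0.0265  0.0919]
scene plate_square 0.7 200.4 201.3 [ 0.4985 -0.1097  0.0889]
scene button_face 0.56 247.3 165.2 [0.4819 0.0623 0.085 ]
scene button_face 0.46 298.6 149.3 [0.5412 0.1978 0.0914]
scene jar_tall_mid 0.66 299.1 146.3 [0.54   0.2008 0.0991]
scene jar_short_mid 0.56 183.9 274.0 [ 0.6327 -0.268   0.0918]
scene lid_mid 0.66 250.6 204.0 [ 0.5988 -0.046   0.1001]
```

View pics/top0.png

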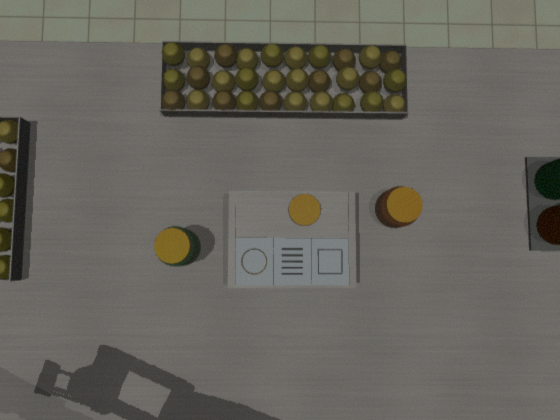

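View pics/scene0.png

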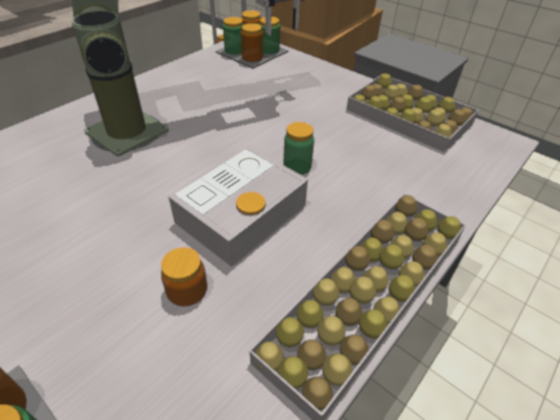

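The top view shows the round button plate at (254,261), the slots at (292,261), the square at (330,261), and the lid at (305,209) behind. The tall jar is left at (174,246) and the short jar right at (402,206). The unit is hardly turned. I'll refine the positions next.

```bash
python3 - <<'E'
from h import *
p=camera('top')
K=p['camera_matrix'];R=p['R'];t=p['t']
# rectify top plane z=.09 at 0.5mm/px
xs=np.arange(0.62,0.38,-0.0005); ys=np.arange(0.17,-0.20,-0.0005)
X,Y=np.meshgrid(xs,ys,indexing='ij')
P=np.stack([X,Y,0*X+.09],-1)@R.T+t; q=P@K.T
m=(q[...,:2]/q[...,2:]).astype(np.float32)
im=cv2.remap(p['frame'],m[...,0],m[...,1],cv2.INTER_CUBIC)
cv2.imwrite('pics/rect.png',im[:,:,::-1])
g=p['frame'].astype(int)
# plate mask: bluish-white
b=((g[...,2]>g[...,0]+3)&(g[...,1]>120)).astype(np.uint8)
b[:225]=0;b[300:]=0;b[:,:225]=0;b[:,365:]=0
b=cv2.morphologyEx(b,cv2.MORPH_CLOSE,np.ones((9,9)))
cs,_=cv2.findContours(b,0,2); c=max(cs,key=cv2.contourArea)
pts=np.array([world(p,u,v,.09)[:2] for u,v in c[:,0,:]],np.float32)
print(cv2.contourArea(c),cv2.minAreaRect(pts))
for tname in ['plate_button','plate_slots','plate_square','button_face']:
    for r in masks_of(p,tname)[:2]:
        mm=r['region']; v,u=np.nonzero(mm)
        w=np.array([world(p,a,bb,.09)[:2] for a,bb in zip(u,v)],np.float32)
        print(tname,r['confidence'],mm.sum(),w.mean(0),cv2.minAreaRect(w))
lid=world(p,305,209,.102);print('lid',lid)
d=p['range_z'];
for u,v in [(292,250),(292,275),(254,261),(240,240),(330,261),(268,205)]: print(u,v,world(p,u,v).round(4))
E
```

```text
5062.5 ((0.4831429719924927, -0.013586632907390594), (0.0962979719042778, 0.23645517230033875), 0.1382610946893692)
plate_button 0.7 1762 [0.48258382 0.06763626] ((0.48186251521110535, 0.06752711534500122), (0.09819044172763824, 0.07793184369802475), 0.2824508547782898)
plate_button 0.31 5875 [ 0.561808   -0.00929862] ((0.5304101705551147, -0.01313735544681549), (0.20327480137348175, 0.2698615789413452), 0.1298224925994873)
plate_slots 0.68 1756 [ 0.48269603 -0.01308749] ((0.4832010269165039, -0.012618307024240494), (0.0964188277721405, 0.07830682396888733), 0.13826167583465576)
plate_square 0.6 1812 [ 0.48275954 -0.09292181] ((0.48245054483413696, -0.09259741008281708), (0.09868813306093216, 0.08261872828006744), 0.13546475768089294)
plate_square 0.42 478 [0.48202753 0.06707266] ((0.48166248202323914, 0.06639119237661362), (0.04806892201304436, 0.05043204873800278), 0.2346985638141632)
button_face 0.62 423 [0.4823264  0.06624259] ((0.48208147287368774, 0.06616299599409103), (0.04609056934714317, 0.04762285575270653), 63.832401275634766)
lid [ 0.59194989 -0.04023641  0.102     ]
292 250 [ 0.5061 -0.0136  0.0885]
292 275 [ 0.4538 -0.0134  0.0932]
254 261 [0.4826 0.0665 0.086 ]
240 240 [0.4852 0.0415 1.1477]
330 261 [ 0.4832 -0.0942  0.0868]
268 205 [0.6012 0.0377 0.0905]
```

View pics/rect.png

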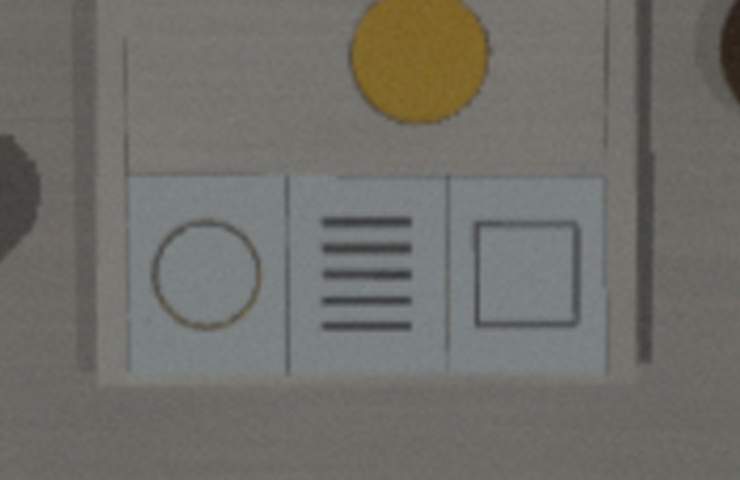

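{"api": "jog_arm", "payload": {"slide": [[0,0,0],[0,0,0],[-0.022,-0.04,0],[-0.022,-0.04,0],[-0.022,-0.04,0],[-0.022,-0.04,0],[-0.022,-0.04,0],[-0.022,-0.04,0]], "twist": [-0.15,-0.15,0,0,0,0,0,0], "grip": [0,0,0,0,0,0,0,0], "squeeze": 10}}

```text
time_s: 2.05
position: [0.3033, 0.3069, 0.3029]
ee_rot: [0.001, 1.0, 0.0, 0.0]
contact_force: [0.1, -0.1, 0.4]
opening: 0.0335
```

{"api": "jog_arm", "payload": {"slide": [[-0.0224,-0.04,0],[-0.0224,-0.04,0],[-0.0224,-0.04,0],[-0.0224,-0.04,0],[-0.0224,-0.04,0],[-0.0224,-0.04,0],[-0.0224,-0.04,0],[-0.0224,-0.04,0]], "twist": [0,0,0,0,0,0,0,0], "grip": [0,0,0,0,0,0,0,0]}}

```text
time_s: 2.85
position: [0.4817, -0.0139, 0.3029]
ee_rot: [0.002, 1.0, 0.0, 0.0]
contact_force: [-0.1, 0.9, 0.4]
opening: 0.0004
```

{"api": "jog_arm", "payload": {"slide": [[0,0,0.03],[0,0,0.03],[0,0,0.03],[0,0,0.015],[0,0,0.005],[0,0,0],[0,0,0],[0,0,0]], "twist": [0,0,0,0,0,0,0,0], "grip": [0,0,0,0,0,0,0,0]}}

```text
time_s: 3.65
position: [0.4821, -0.0121, 0.1941]
ee_rot: [0.001, 1.0, -0.0, 0.001]
contact_force: [0.4, -0.2, 0.3]
opening: 0.0008
```

```bash
python3 - <<'E'
from h import *
p=camera('top');save(p,'top1.png');p2=camera('scene');save(p2,'scene1.png')
s=ctrl.state();print(s['time_s'],s['position'],s['ee_rot'],s['contact_force'],s['qpos'])
cv2.imwrite('pics/both1.png',np.hstack([cv2.resize(p['frame'][180:320,200:380],None,fx=2.2,fy=2.2)[:,:,::-1],cv2.resize(p2['frame'][100:240,150:330],None,fx=2.2,fy=2.2)[:,:,::-1]]))
E
```

```text
3.75 [ 0.48182433 -0.01209654  0.19378611] [ 1.32607610e-03  9.99998414e-01 -2.19093382e-04  1.16895049e-03] [-0.06481629  0.27122381  0.66741426] [-2.04937376e-01  1.31845818e-01  1.87263887e+00  4.81075924e-05
  1.13472975e+00 -1.77310182e+00]
```

View pics/both1.png

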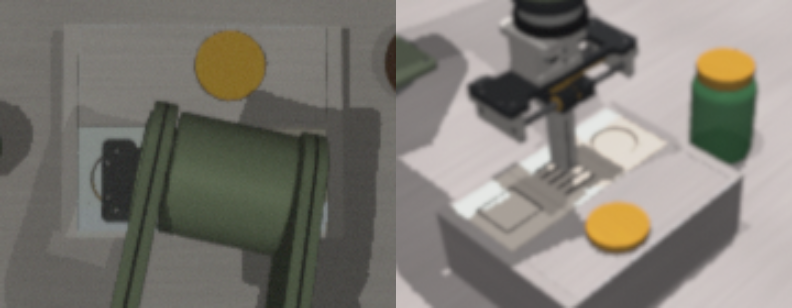

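The shut fingertips hang over the slots plate, just above it. Next I'll come down gently.

{"api": "jog_arm", "payload": {"slide": [[0,0,0.002],[0,0,0.002],[0,0,0.001],[0,0,0.001],[0,0,0.001],[0,0,0],[0,0,0],[0,0,0]], "twist": [0,0,0,0,0,0,0,0], "grip": [0,0,0,0,0,0,0,0]}}

```text
time_s: 4.55
position: [0.4811, -0.012, 0.1874]
ee_rot: [0.001, 1.0, -0.0, -0.0]
contact_force: [-4.7, 1.7, 11.5]
opening: 0.0004
```

{"api": "jog_arm", "payload": {"slide": [[0,0.006,0],[0,0.006,0],[0,0.006,0],[0,0.006,0],[0,0.006,0],[0,0.006,0],[0,0,0],[0,0,0]], "twist": [0,0,0,0,0,0,0,0], "grip": [0,0,0,0,0,0,0,0]}}

```text
time_s: 5.35
position: [0.4829, 0.0234, 0.1875]
ee_rot: [0.001, 1.0, -0.001, 0.002]
contact_force: [-0.0, -2.0, 6.8]
opening: 0.0007
```

{"api": "jog_arm", "payload": {"slide": [[0,0.006,0],[0,0.006,0],[0,0.006,0],[0,0.006,0],[0,0.006,0],[0,0.006,0],[0,0.007,0],[0,0,0]], "twist": [0,0,0,0,0,0,0,0], "grip": [0,0,0,0,0,0,0,0]}}

```text
time_s: 6.15
position: [0.481, 0.0679, 0.1853]
ee_rot: [0.001, 1.0, 0.0, -0.0]
contact_force: [-1.2, -1.1, -0.1]
opening: 0.0006
```

```bash
python3 - <<'E'
from h import *
p=camera('top');p2=camera('scene')
s=ctrl.state();print(s['time_s'],s['position'],s['contact_force'])
cv2.imwrite('pics/both2.png',np.hstack([cv2.resize(p['frame'][180:320,200:380],None,fx=2.2,fy=2.2)[:,:,::-1],cv2.resize(p2['frame'][100:240,150:330],None,fx=2.2,fy=2.2)[:,:,::-1]]))
E
```

```text
6.25 [0.48118362 0.06724077 0.18548634] [ 0.16683084 -0.36657197  0.23484696]
```

View pics/both2.png

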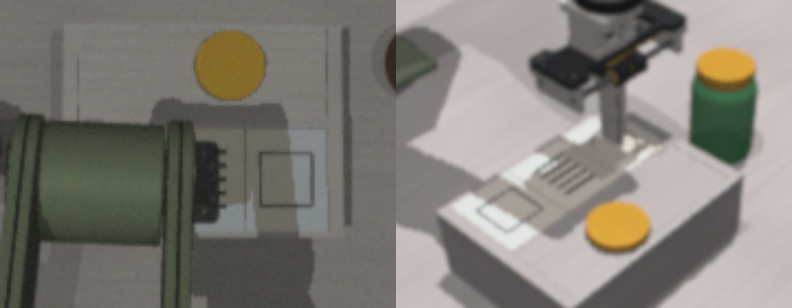

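The fingertips are in the recess: the force has vanished and z has dropped about 2 mm. Now the press.

{"api": "jog_arm", "payload": {"slide": [[0,0,0.002],[0,0,0.002],[0,0,0.002],[0,0,0.002],[0,0,0.001],[0,0,0],[0,0,0],[0,0,0]], "twist": [0,0,0,0,0,0,0,0], "grip": [0,0,0,0,0,0,0,0]}}

```text
time_s: 7.05
position: [0.4816, 0.067, 0.1774]
ee_rot: [0.001, 1.0, 0.0, 0.0]
contact_force: [-1.9, 0.9, 8.1]
opening: 0.0007
```

```bash
python3 - <<'E'
from h import *
p=camera('top');p2=camera('scene')
s=ctrl.state();print(s['time_s'],s['position'],s['contact_force'])
cv2.imwrite('pics/both3.png',np.hstack([cv2.resize(p['frame'][180:320,200:380],None,fx=2.2,fy=2.2)[:,:,::-1],cv2.resize(p2['frame'][100:240,150:330],None,fx=2.2,fy=2.2)[:,:,::-1]]))
E
```

```text
7.15 [0.4815948  0.06697006 0.17743458] [-2.78806308  0.24503158  7.39672385]
```

View pics/both3.png

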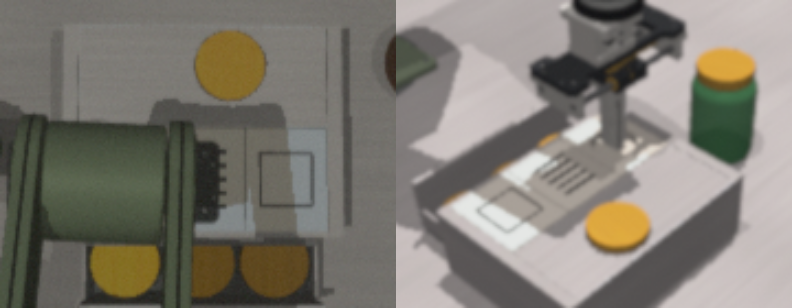

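The button is fully in (z 0.1774, about 8 N) and the drawer has sprung open, with its brass lids showing. Straight up now.

{"api": "jog_arm", "payload": {"slide": [[0,0,-0.005],[0,0,-0.01],[0,0,-0.03],[0,0,-0.04],[0,0,-0.04],[0,0,0],[0,0,0],[0,0,0]], "twist": [0,0,0,0,0,0,0,0], "grip": [0,0,0,0,0,0,0,0]}}

```text
time_s: 7.95
position: [0.4804, 0.0669, 0.3002]
ee_rot: [0.001, 1.0, -0.0, -0.001]
contact_force: [0.4, -0.1, -0.5]
opening: 0.0006
```

```bash
python3 - <<'E'
from h import *
p=camera('top');p2=camera('scene')
s=ctrl.state();print(s['time_s'],s['position'],s['contact_force'])
for u,v in [(174,246),(305,209),(402,206)]: print(world(p,u,v).round(3))
for v in range(285,330,3): print(v,world(p,305,v).round(3))
cv2.imwrite('pics/both4.png',np.hstack([cv2.resize(p['frame'][180:330,200:380],None,fx=2.2,fy=2.2)[:,:,::-1],cv2.resize(p2['frame'][100:250,150:330],None,fx=2.2,fy=2.2)[:,:,::-1]]))
a=cv2.imread('pics/top0.png')[:,:,::-1]
for n,(u,v) in dict(tall=(174,246),lid=(305,209),short=(402,206)).items():
    for im in (a,p['frame']):
        w=im[v-25:v+25,max(u-25,0):u+25].astype(int); m=(w[...,0]-w[...,2]>60); y,x=np.nonzero(m); print(n,x.mean()+u-25,y.mean()+v-25,m.sum())
E
```

```text
8.05 [0.48025735 0.06692732 0.29968698] [-0.47717369 -0.15186159  0.33666842]
[0.512 0.228 0.128]
[ 0.592 -0.04   0.106]
[ 0.6   -0.247  0.097]
285 [ 0.433 -0.041  0.091]
288 [ 0.425 -0.044  0.051]
291 [ 0.418 -0.044  0.048]
294 [ 0.411 -0.045  0.037]
297 [ 0.404 -0.045  0.032]
300 [ 0.397 -0.045  0.031]
303 [ 0.391 -0.045  0.035]
306 [ 0.382 -0.047  0.01 ]
309 [ 0.376 -0.047  0.013]
312 [ 0.369 -0.047  0.011]
315 [ 0.363 -0.047  0.013]
318 [ 0.364 -0.042  0.078]
321 [ 0.357 -0.042  0.077]
324 [ 0.341 -0.048 -0.001]
327 [ 0.335 -0.048  0.001]
tall 171.65102040816328 245.34081632653061 980
tall 171.6274111675127 245.3248730964467 985
lid 304.1841059602649 209.25165562913907 755
lid 304.1904761904762 208.756462585034 735
short 404.1193124368049 204.2386248736097 989
short 404.0933734939759 204.24698795180723 996
```

View pics/both4.png

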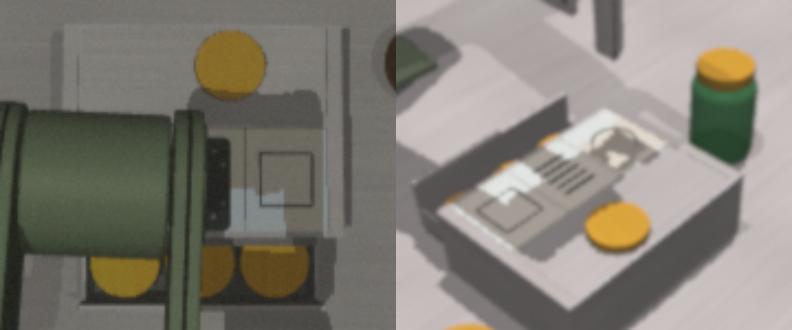

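The drawer front now stands at x≈0.357, against about 0.428 when shut, so roughly 70 mm out. The jars and lid are unmoved and the arm is clear.

```bash
python3 -c "
from plant import ctrl
print(ctrl.close_job())"
```

```text
the job is handed in; nothing more can be done
None
```

The drawer is open and the job is handed in. It reports no verdict, so the results below are from my own checks.

**What I did:**
- Touched the shut fingertips down in the middle of the slots plate, about 79 mm from the button, with about 11 N.
- Slid along +y in contact, with about 7 N at 44 mm from the button.
- Dropped into the round recess, where the force fell to about 0 N and the fingertips sank about 2 mm.
- Pressed the button to its stop, about 10 mm below the plate tops with 7–8 N. The drawer sprang open, and I lifted straight up about 120 mm.

**Last checks, about 8 s in:**
- **Drawer:** its front is about 70 mm out.
- **Jars and lid:** their centres in the top image are within 0.5 pixel (about 1 mm) of where they started.
- **Contact:** the force is about 0 N with the tool well clear.
- **Button:** I could not measure its return directly; nothing is touching it and its recess looks normal.

No check failed. The network's less certain detections, such as a button on the square plate, disagreed with the picture, and I ignored them.

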